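Close up the vial bins and press their label home

ROBOT

A 7-joint arm with a two-finger parallel gripper is mounted at the origin on the work surface. World frame = base frame: x ahead of the robot, y to its left, z up, the work surface at z = 0. Lengths are in m, angles in degrees, forces in N, time in s.
With the tool pointing down it reaches from about 0.425 to 0.875 m from the base axis. Payload 4.7 kg.
Tool frame: the origin (TCP) lies midway between the tips of the shut fingers; the grasp point (between the pads) lies grip_depth behind it (grip_depth is the distance from the TCP to the grasp point, in m); z points along the fingers, y is the line along which they close (so a half turn about z gives the same grasp; the last joint's range is limited). The gripper opens to 87 mm and grips with 3 to 60 N. Pads are 19 mm wide; open, the fingers measure 117 mm over their backs; the gripper's body (75 mm by 190 mm) begins 51 mm behind the grasp point.
Start: joints at [-63.994, 18.392, -4.016, 83.108, 1.295, 78.541, -3.26], TCP at [0.277, 0.588, 0.223] pointing down, gripper open.
Joint ranges: [-163.93, 163.93], [-17.29, 119.83], [-79.2, 71.16], [3.27, 140.29], [-89.18, 269.18], [5.43, 117.66], [-154.24, 154.24]. Speed limits (degrees/s): [147.25, 147.25, 180, 180, 180, 180, 180].

INTERFACE

Orientations are given as a 3x3 rotation matrix whose columns are the frame's x, y, z axes.
In Python, from plant import reach, servo_line, set_joints, gripper_open, gripper_close, dwell, ik, grab_frame, Unreachable, finish_job, spot_in, outline_of, current_time_s, current_joints, current_joint_velocities, current_tau, current_position, current_ee_rot, current_force, current_wrist_torque, current_grip_width, current_grip_force, grip_depth gives the robot as it stands. The module is installed in compiled form; this text tells all that it offers. Calls block until the motion is done:
- reach(position, orientation): joint-space move of the TCP to a pose.
- servo_line(position, orientation=None, feed=0.15): straight line of the TCP; orientation=None keeps the orientation; feed is the mean speed in m/s.
- set_joints(angles): joint-space move.
- gripper_open() and gripper_close(strength=None): open the fingers fully, or close them until they stop; strength is the grip in N (None keeps the last).
- dwell(seconds).
- ik(position, orientation): joint angles nearest the present ones, or None.
- grab_frame(name): name is "side" or "top"; returns a dict with "image" (400x640x3 uint8, red, green, blue), "fx", "fy", "cx", "cy" (pixels), "R" (3x3) and "t" (3): a world point X has camera coordinates R X + t. Camera axes: x right, y down, z forward; pixel columns grow to the right and rows downward; lengths in m; the calibration is good to about 2 mm. A picture is of the moment at which its call begins. There is no depth.
A pose or a line that the arm cannot do raises Unreachable and nothing moves.
- finish_job(): hands the job in; it is judged then, once.
Trained networks look in the newest picture that a camera, given by its name, has taken for a name from the list of things; names that differ only in an ending like _2 or _b are one class to them, and where a whole thing is asked for, a point or a joint stands for the part that bears it (a point fixed in the world has none). Each returns a list of dicts, best first, with "confidence" (0 to 1); they miss things now and then, are a little off and sometimes report something else, mostly with a low value. They report only what shows in the picture. A call takes as long as a camera call. They do not tell look-alikes from the thing itself.
- spot_in(camera, target): "rect" ([left, top, right, bottom] as shares, 0 to 1, of the picture: columns of its width, rows of its height, round what is visible of it).
- outline_of(camera, target): "mask" (400x640 bool, what is visible of it) and "rect" ([left, top, right, bottom] as shares, 0 to 1, of the picture: columns of its width, rows of its height, round what is visible of it).
Readings, each from a call of its own:
- current_time_s(): time.
- current_joints(): joint angles.
- current_joint_velocities(): joint speeds.
- current_tau(): joint torques, N m.
- current_position(): TCP position.
- current_ee_rot(): TCP orientation.
- current_force(): force on the tool from outside, world axes, zero at the start.
- current_wrist_torque(): the same for the moment, N m.
- current_grip_width(): finger opening in m.
- current_grip_force(): force on a finger pad.
Only numpy, scipy, OpenCV 4.12 (cv2) and the standard library are available. Lean on these libraries where they do the work, as an engineer would, in place of code of your own. Each camera call takes 0.05 s, during which the arm holds its last target. There are 200 camera calls.

TASK

In the white bin rail, push the loose blue vial bin along until it sits flush against the grey bin. Then take the label holder out of its green stand by the orange tab, slip it upright behind the front lip of the rail, centred over the joint between the two bins, and press it fully down against the sprung yellow strip. Finish while still holding it pressed home (let go and it springs up), and leave the vial, the bottle and the carton alone.

Things in the scene. Friction and masses are not known exactly. Their poses are not given: they have to be found in the camera images.
- slot (a point): Centre of the label slot's length and width, 34 mm above the table. x: level, across the slot, from lip to bins; y: along slot and rail; z up. The slot, 300 mm long, is 8 mm wide between the front lip (x -4 mm, top flared outward 9 mm as a lead-in, up to 43 mm above the table) and a low rib (x +4 mm, 24 mm above the table, bevelled). Bin fronts: x +10 to +13 mm, rims 42 mm above the table.
- tray: White bin rail, a fixed open-ended tray: 150 mm deep (x), 300 mm long (y), floor 6 mm thick, rear wall 40 mm high at x = +69 mm; the label slot runs along its robot-side (-x) edge, at x = -62 mm. The bins stand between rib and rear wall with 3 mm play. Origin: centre of its underside. It is turned about the vertical and may be left or right of the robot's centre line.
- strip (a joint): The yellow sprung strip that forms the bottom of the slot over its whole length: 0 when up (its top 16 mm above the table), grows as it is pressed down, 0.006 (m) at its hard stop. It pushes back with 2 N at first touch and 8 N at the stop, and rises again when let go.
- bin_grey_mid (a point): Grey vial bin, fixed in the rail: an open box 118 mm (x, across the rail) by 70 mm (y, along the rail) by 36 mm high with vials inside. Point: centre of the bin, half-way up, 24 mm above the table. Axes parallel to those of the slot. It may be on either side (+y or -y) of the blue one.
- bin_blue_mid (a point): Blue vial bin, loose: 118 (x) by 70 (y) by 36 mm high, 0.2 to 0.35 kg, in the same rail with a gap of 25 to 70 mm to the grey bin. Point: its centre, half-way up, 24 mm above the table. It slides along the rail (y) at 1 to 3 N; flush, its centre is 70 mm from the grey bin's. The rail's floor on its outer side is free, so closed fingers can push it there.
- label_tab (a point): Centre of the label holder's orange grip tab: 34 mm long (y), 10 mm thick (x), 32 mm high, on the middle of a white upright plate 100 mm long (y), 5 mm thick (x), 50 mm high; 0.06 kg, both faces alike. The point is 66 mm above the holder's lower edge: 82 mm above the table when that edge just touches the raised strip, 76 mm when pressed home. z up.
- stand: Green fixed stand, 34 mm (x) by 124 mm (y) by 30 mm high, in which the label holder stands upright at the start, in a slot 6.5 mm wide, 104 mm long and 24 mm deep; the holder's lower edge is 6 mm above the table. Origin: centre of its underside; x and y as the label holder's at the start. Lift straight out.
- vial: Bystander: glass vial with red cap, 32 mm diameter, 55 mm high, beyond the work. Origin: centre of its underside.
- jar: Bystander: white bottle, 56 mm diameter, 85 mm high, beyond the work. Origin: centre of its underside.
- carton: Bystander: blue carton 45 x 70 x 55 mm high, beyond the work. Origin: centre of its underside.
There are look-alikes about, which are no part of the job. Leave any turquoise look-alike of the part that bears label_tab alone.

How it is judged:
By the outcome, as a careful person would: the job done as asked, in the order asked, and still so for the second after the job is handed in, while the arm keeps its last pose, push and grip.
It also fails if it takes over 58 s, if anything falls off the work surface, if the arm or the gripper's body presses on something with over 40 N, if the wrist force passes 120 N, or if a joint passes its speed limit or range.

## Working session

There is one attempt and no reset: what is moved stays moved. The work goes in short steps, each a Python script; the robot and the scene stay as the last script left them, time stands still between calls to the robot, and variables do not carry over. Pictures are saved under pics/ and viewed, at most 10 in all, crops included, and the job is handed in when it is done.

```bash
mkdir -p pics; cat > h.py <<'E'
import numpy as np, cv2
from plant import *
def snap(name,fn=None):
    f=grab_frame(name)
    if fn: cv2.imwrite('pics/'+fn,cv2.cvtColor(f['image'],cv2.COLOR_RGB2BGR))
    return f
def proj(f,P):
    c=(np.atleast_2d(P)@np.array(f['R']).T)+np.array(f['t'])
    return np.c_[f['fx']*c[:,0]/c[:,2]+f['cx'],f['fy']*c[:,1]/c[:,2]+f['cy']]
def at_z(f,uv,z):
    uv=np.atleast_2d(uv);R=np.array(f['R']);o=-R.T@np.array(f['t'])
    d=np.c_[(uv[:,0]-f['cx'])/f['fx'],(uv[:,1]-f['cy'])/f['fy'],np.ones(len(uv))]@R
    return o+d*((z-o[2])/d[:,2])[:,None]
E
python3 - <<'E'
from h import *
for c in ('top','side'):
    f=snap(c,c+'0.png'); R=np.array(f['R']);print(c,'cam',-R.T@np.array(f['t']),R[2],f['fx'])
    for n in ('tray','bin_grey_mid','bin_blue_mid','label_tab','stand','vial','jar','carton'):
        for d in spot_in(c,n): print(n,round(d['confidence'],2),(np.array(d['rect'])*[640,400,640,400]).round(1))
print(grip_depth,current_ee_rot())
E
```

```text
top cam [ 0.52091446 -0.01376979  1.03219424] [ 0.1088177  -0.01579962 -0.99393616] 482.60315457227415
tray 0.68 [339.3 197.7 491.5 274.2]
bin_grey_mid 0.57 [363.5 206.  402.6 264.4]
bin_blue_mid 0.59 [424.  199.1 469.1 257.8]
label_tab 0.75 [264.  155.6 302.2 193.4]
label_tab 0.74 [214.5 272.1 263.6 280.5]
label_tab 0.72 [355.  113.1 396.6 144.7]
label_tab 0.67 [151.5 263.4 199.3 281.2]
label_tab 0.56 [206.2 218.9 257.  228. ]
label_tab 0.55 [343.7 258.4 488.8 271.8]
stand 0.9 [207.3 208.6 267.7 235.6]
stand 0.44 [340.6 199.2 487.7 278.4]
vial 0.74 [313.  100.8 327.7 126.4]
vial 0.2 [341.3 199.7 487.9 278.3]
jar 0.7 [222.6 103.5 248.6 138.6]
carton 0.61 [353.6 111.2 394.2 145.7]
side cam [ 0.43421191 -0.55490946  0.49426974] [ 0.27799649  0.76080432 -0.58642539] 373.6155277565292
tray 0.79 [237.1 236.2 409.6 400. ]
tray 0.61 [280.7 316.9 383.3 395.7]
bin_grey_mid 0.78 [258.5 252.3 339.5 317.9]
bin_blue_mid 0.77 [284.9 315.  384.7 397.2]
label_tab 0.96 [304.6 174.1 350.3 215.4]
label_tab 0.78 [214.3 170.9 222.6 212. ]
label_tab 0.62 [262.1 156.8 280.8 193.7]
label_tab 0.55 [206.5 144.9 225.9 180.7]
stand 0.7 [253.9 169.5 287.2 208.1]
vial 0.56 [383.6 190.8 402.4 220.6]
vial 0.41 [253.5 168.5 287.7 210.3]
jar 0.85 [340.9 141.1 366.  183.8]
carton 0.73 [234.5 236.9 409.1 400. ]
carton 0.62 [395.4 217.5 429.2 267.8]
0.0187 [[-9.04872736e-01  4.25682192e-01  5.09536469e-05]
 [ 4.25682195e-01  9.04872733e-01  8.28101771e-05]
 [-1.08557479e-05  9.66227318e-05 -9.99999995e-01]]
```

View pics/top0.png

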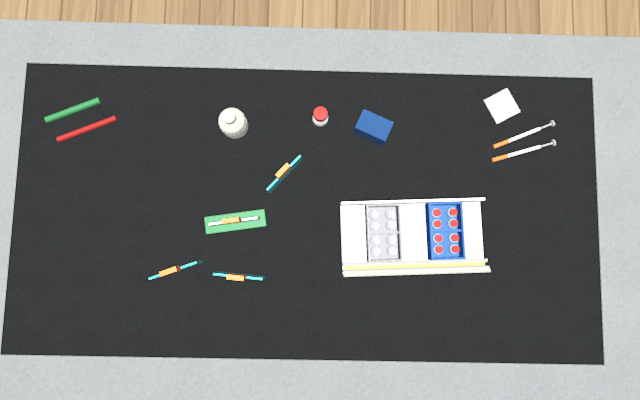

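View pics/side0.png

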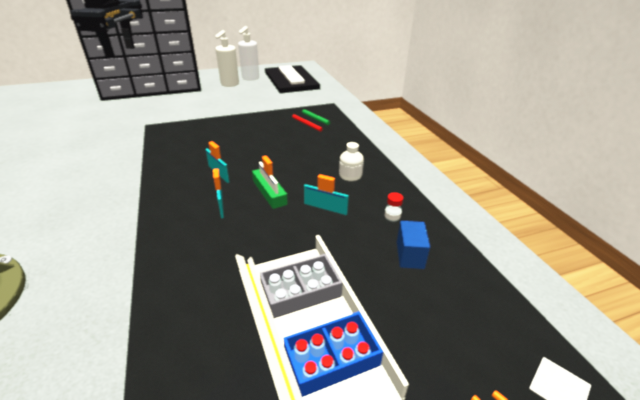

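The top picture shows four orange tabs: (283,171), (168,271) and (236,277) are on turquoise plates, and (230,221) is on a white plate in the green stand. I choose (230,221). The rail is at (415,235), with grey (383,233) to the left (+y) of blue (445,230) and the yellow slot near row 266. The side picture agrees: stand (268,188), grey (300,285), blue (333,355).

```bash
cat >> h.py <<'E'
from scipy.optimize import minimize
def box(x0,x1,y0,y1,z0,z1): return np.array([[x,y,z] for x in(x0,x1) for y in(y0,y1) for z in(z0,z1)])
TRAY=np.r_[box(-.075,.075,-.15,.15,0,.006),box(.066,.072,-.15,.15,0,.040),box(-.075,-.073,-.15,.15,.042,.043)]
BIN=box(-.059,.059,-.035,.035,.006,.042); STAND=box(-.017,.017,-.062,.062,0,.030)
TAB=box(-.005,.005,-.017,.017,-.016,.016)
def place(M,p):
    c,s=np.cos(p[2]),np.sin(p[2]); return M@np.array([[c,s,0],[-s,c,0],[0,0,1]])+[p[0],p[1],0]
def hull(m):
    cs,_=cv2.findContours(m.astype(np.uint8),cv2.RETR_EXTERNAL,cv2.CHAIN_APPROX_NONE)
    c=max(cs,key=cv2.contourArea); o=np.zeros(m.shape,np.uint8); cv2.fillConvexPoly(o,cv2.convexHull(c),1); return o
def render(f,P,S=4):
    uv=(proj(f,P)+.5)*S; im=np.zeros((400*S,640*S),np.uint8)
    cv2.fillConvexPoly(im,cv2.convexHull(np.round(uv).astype(np.int32)),255)
    return cv2.resize(im,(640,400),interpolation=cv2.INTER_AREA)/255.
def fit(M,obs,p0,yaw=None):
    obs=[(f,cv2.GaussianBlur(m.astype(float),(0,0),1)) for f,m in obs]
    full=lambda p:[p[0],p[1],p[2] if yaw is None else yaw]
    def cost(p): return sum(((cv2.GaussianBlur(render(f,place(M,full(p))),(0,0),1)-m)**2).sum() for f,m in obs)
    p=np.array(p0[:3 if yaw is None else 2],float)
    for st in (.01,.003):
        sx=np.vstack([p]+[p+st*e*(1 if i<2 else 5) for i,e in enumerate(np.eye(len(p)))])
        r=minimize(cost,p,method='Nelder-Mead',options=dict(initial_simplex=sx,xatol=5e-5,fatol=.01)); p=r.x
    return np.array(full(p)),r.fun
def rmask(m,r,pad=4):
    o=np.zeros_like(m); l,t,R,b=[int(v) for v in r]; s=np.s_[max(t-pad,0):b+pad,max(l-pad,0):R+pad]; o[s]=m[s]; return o
E
python3 - <<'E'
from h import *
F={c:snap(c) for c in('top','side')}
hsv={c:cv2.cvtColor(F[c]['image'],cv2.COLOR_RGB2HSV).astype(int) for c in F}
def col(c,h0,h1,r,s=100,v=50):
    H=hsv[c]; return hull(rmask((H[...,0]>=h0)&(H[...,0]<=h1)&(H[...,1]>s)&(H[...,2]>v),r))
R={'tray':{'top':(338,197,492,278),'side':(235,235,410,400)},'blue':{'top':(424,199,469,260),'side':(284,315,384,397)},
 'stand':{'top':(205,208,268,236),'side':(252,169,288,208)},'tab':{'top':(218,214,243,228),'side':(258,154,274,178)}}
m={}
for c in F: m['tray',c]=hull(rmask(hsv[c][...,2]>100,R['tray'][c],2))
for c in F:
    m['blue',c]=col(c,100,130,R['blue'][c]); m['stand',c]=col(c,45,80,R['stand'][c]); m['tab',c]=col(c,5,20,R['tab'][c],120,120)
    g=outline_of(c,'bin_grey_mid'); m['grey',c]=hull(g[0]['mask'])
f=F['top']
def show(n,M,px,z,yaw=None):
    p0=np.r_[at_z(f,px,z)[0,:2],0.]; out=[]
    if yaw is None and n=='tray': p0[2]=0
    for cs in (['top'],['side'],['top','side']):
        p,e=fit(M,[(F[c],m[n,c]) for c in cs],p0,yaw); out.append(p); print(n,cs,(p[:2]*1e3).round(1),np.degrees(p[2]).round(2),round(e,1),m[n,'top'].sum())
    return out[-1]
t=show('tray',TRAY,(415,236),.02)
for n,px in(('blue',(446,230)),('grey',(383,235))):
    b=show(n,BIN,px,.03); b=show(n,BIN,px,.03,t[2])
    d=b[:2]-t[:2];c,s=np.cos(t[2]),np.sin(t[2]);print('in tray',(c*d[0]+s*d[1])*1e3,(-s*d[0]+c*d[1])*1e3)
s=show('stand',STAND,(235,222),.02)
T=TAB+[0,0,.072]
show('tab',T,(230,220),.07); show('tab',T,(230,220),.07,s[2])
im=F['top']['image'][150:300,130:500][...,::-1]; im=cv2.resize(im,None,fx=2.1,fy=2.1,interpolation=cv2.INTER_CUBIC); cv2.imwrite('pics/crop1.png',im)
E
```

```text
tray ['top'] [ 540.1 -219.5] 3.26 382.9 11455
tray ['side'] [ 540.2 -216.9] 4.12 342.0 11455
tray ['top', 'side'] [ 540.4 -218.9] 4.05 783.9 11455
blue ['top'] [ 552.4 -285. ] 3.14 11.9 2133
blue ['side'] [ 552.6 -283.2] 3.13 66.9 2133
blue ['top', 'side'] [ 552.3 -283.6] 3.21 95.2 2133
blue ['top'] [ 552.4 -285.1] 4.05 15.3 2133
blue ['side'] [ 552.1 -283.4] 4.05 70.8 2133
blue ['top', 'side'] [ 552.4 -283.5] 4.05 101.2 2133
in tray 7.370164303496078 -65.2235014304614
grey ['top'] [ 543.8 -156.7] 3.4 39.7 2247
grey ['side'] [ 544.7 -155.1] 2.91 9.7 2247
grey ['top', 'side'] [ 544.3 -155.8] 3.49 56.6 2247
grey ['top'] [ 543.6 -156.3] 4.05 36.7 2247
grey ['side'] [ 544.7 -154.8] 4.05 13.3 2247
grey ['top', 'side'] [ 544.6 -155.3] 4.05 61.0 2247
in tray 8.677494482723896 63.20451513317187
stand ['top'] [544.2 158. ] -2.47 905.5 25
stand ['side'] [559.1 150.5] 11.43 31.9 25
stand ['top', 'side'] [559.  149.2] 10.82 970.3 25
tab ['top'] [562.1 148.4] -0.06 78.4 7
tab ['side'] [560.9 154.6] 9.63 1.6 7
tab ['top', 'side'] [560.6 151.4] 4.21 91.1 7
tab ['top'] [562.6 140.2] 10.82 83.5 7
tab ['side'] [561.  153.9] 10.82 1.4 7
tab ['top', 'side'] [560.9 151.5] 10.82 90.1 7
```

View pics/crop1.png

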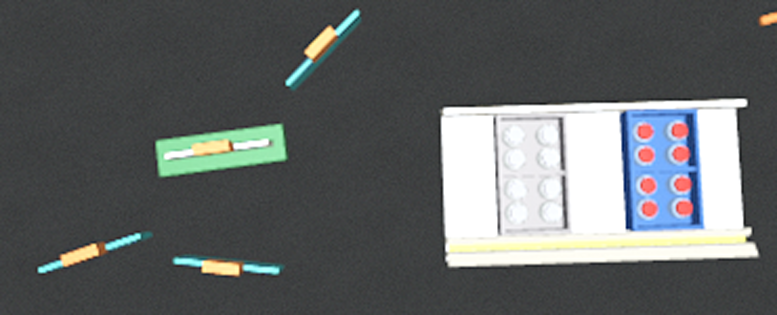

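The crop confirms it: the white plate with the orange tab sits in the green stand at crop (212,147), and the other three tabs are on turquoise plates. The top camera's colours are pale, so I'll loosen those thresholds and measure the slot from the yellow band.

```bash
python3 - <<'E'
from h import *
F={c:snap(c) for c in('top','side')}
hsv={c:cv2.cvtColor(F[c]['image'],cv2.COLOR_RGB2HSV).astype(int) for c in F}
H=hsv['top']
for n,(u,v) in dict(stand=(235,231),tab=(230,221),strip=(400,267),lip=(400,271),rib=(400,263)).items(): print(n,H[v,u])
def col(c,h0,h1,r,s,v): 
    H=hsv[c]; return hull(rmask((H[...,0]>=h0)&(H[...,0]<=h1)&(H[...,1]>s)&(H[...,2]>v),r))
f=F['top']
st={'top':col('top',45,85,(205,208,268,236),60,70),'side':col('side',45,85,(252,169,288,208),80,40)}
tb={'top':col('top',5,22,(218,214,243,228),60,110),'side':col('side',5,20,(258,154,274,178),120,110)}
for n,M,k in(('stand',STAND,st),('tab',TAB+[0,0,.072],tb)):
    for cs in(['top'],['side'],['top','side']):
        p,e=fit(M,[(F[c],k[c]) for c in cs],[.56,.152,.18]); print(n,cs,(p[:2]*1e3).round(1),np.degrees(p[2]).round(2),round(e,1),[k[c].sum() for c in cs])
# yellow band: saturation-weighted edges per column
rows=np.arange(256,280); lo=[];hi=[];us=range(350,478)
for u in us:
    s=H[256:280,u,1].astype(float); b=np.median(np.r_[s[:3],s[-3:]]); s=np.clip(s-b,0,None); hm=s.max()/2
    i=np.where(s>hm)[0]; a,z=i[0],i[-1]
    lo.append(rows[a]-(s[a]-hm)/(s[a]-s[a-1]+1e-9)); hi.append(rows[z]+(s[z]-hm)/(s[z]-s[z+1]+1e-9))
for n,e,z in(('ribedge',lo,.024),('lipedge',hi,.016)):
    P=at_z(f,np.c_[list(us),e],z); k=np.polyfit(P[:,1],P[:,0],1); r=P[:,0]-np.polyval(k,P[:,1]); k=np.polyfit(P[abs(r)<.0015,1],P[abs(r)<.0015,0],1)
    print(n,'x at y=-.22:',np.polyval(k,-.22)*1e3,'yaw',np.degrees(np.arctan(-k[0])),r.std()*1e3)
E
```

```text
stand [90 13 61]
tab [ 26  79 255]
strip [ 30  82 255]
lip [ 25  11 255]
rib [ 26   8 252]
stand ['top'] [562.8 151.8] 9.16 30.0 [np.uint64(1208)]
stand ['side'] [558.6 151.1] 12.08 27.5 [np.uint64(848)]
stand ['top', 'side'] [561.3 152.8] 9.74 95.7 [np.uint64(1208), np.uint64(848)]
tab ['top'] [560.9 150.3] 12.72 20.9 [np.uint64(70)]
tab ['side'] [560.7 155.1] 10.76 1.9 [np.uint64(178)]
tab ['top', 'side'] [560.7 152.4] 10.43 26.0 [np.uint64(70), np.uint64(178)]
ribedge x at y=-.22: 485.01229741572956 yaw 5.5436652632352015 5.782307409283997
lipedge x at y=-.22: 474.2316344734262 yaw 3.251513670131694 5.988699211439405
```

```bash
cat >> h.py <<'E'
def Rt(yaw,sgn=1):  # tool down, tool y = sgn * part x-axis
    y=sgn*np.array([np.cos(yaw),np.sin(yaw),0]); z=np.array([0,0,-1.]); return np.c_[np.cross(y,z),y,z]
def best(pos,yaw):
    j=np.array(current_joints()); c=[(np.abs(np.array(q)-j).max(),s) for s in(1,-1) if (q:=ik(pos,Rt(yaw,s))) is not None]
    print(c); return Rt(yaw,min(c)[1])
YAW=np.radians(3.25); EX=np.array([np.cos(YAW),np.sin(YAW),0]); EY=np.array([-np.sin(YAW),np.cos(YAW),0])
E
python3 - <<'E'
from h import *
print(current_time_s())
b=np.array([.5524,-.2842,0]); z=.022
s=b-.064*EY
gripper_close(20)
R=best(s+[0,0,.12],YAW)
reach(s+[0,0,.12],R); print(current_time_s())
f0=np.array(current_force())
servo_line(s+[0,0,z],feed=.15)
print('down',current_position(),np.array(current_force())-f0)
d=-.064
servo_line(b+[0,0,z]+.008*EY,feed=.08)
f=lambda:(np.array(current_force())-f0)
print(current_position(),f()@EY,current_time_s())
k=.008
while k<.04:
    k+=.0015; servo_line(b+[0,0,z]+k*EY,feed=.03); g=f()@EY
    print(round(k,4),round(g,2),(np.array(current_position())-b)@EY)
    if abs(g)>9: break
print(f(),current_time_s())
snap('top'); 
for n in('bin_grey_mid','bin_blue_mid'): print([(np.array(d['rect'])*[640,400,640,400]).round(1) for d in spot_in('top',n)[:1]])
E
```

```text
1.2
[(np.float64(68.78148127487886), 1), (np.float64(120.98829747810616), -1)]
6.15
down [ 0.55644303 -0.34875388  0.02285477] [-0.25254117  0.74007944  0.75780225]
[ 0.55170547 -0.27599981  0.02176621] -0.1030834947122386 8.0
0.0095 -0.24 0.0093228996791627
0.011 -0.51 0.010731874996487456
0.0125 -2.29 0.011703137746420645
0.014 -4.81 0.011678010894316145
0.0155 -9.25 0.011624716982232537
[ 0.11956858 -9.25851081 -1.95971358] 9.25
[array([365.4, 204. , 403.5, 264.8])]
[array([402.2, 204.2, 433.3, 260. ])]
```

```bash
python3 - <<'E'
from h import *
p=np.array(current_position())
servo_line(p-.02*EY,feed=.1); q=p-.02*EY; q[2]=.2; servo_line(q,feed=.3)
gripper_open()
y=np.radians(10.3); L=np.array([.5608,.1524,0])
R=best(L+[0,0,.16],y); reach(L+[0,0,.17],R)
print(current_position(),current_time_s())
F={c:snap(c,c+'2.png') for c in('top','side')}
for c in F:
    f=F[c];H=cv2.cvtColor(f['image'],cv2.COLOR_RGB2HSV).astype(int)
    m=hull(rmask((H[...,0]>=100)&(H[...,0]<=130)&(H[...,1]>100)&(H[...,2]>50),(380,195,450,270) if c=='top' else (240,270,400,380)))
    print(c,*fit(BIN,[(f,m)],[.548,-.226,.06]))
a=F['top']['image'][190:290,330:500][...,::-1]; cv2.imwrite('pics/crop2.png',cv2.resize(a,None,fx=4,fy=4,interpolation=cv2.INTER_CUBIC))
E
```

```text
[(np.float64(46.22744781907319), 1), (np.float64(135.8726665690944), -1)]
[0.56131411 0.15056472 0.17026905] 13.6833
top [ 0.54956042 -0.22925553  0.04052412] 105.72861944955532
side [ 0.54901232 -0.22405658  0.06382025] 35.823995875454024
```

View pics/crop2.png

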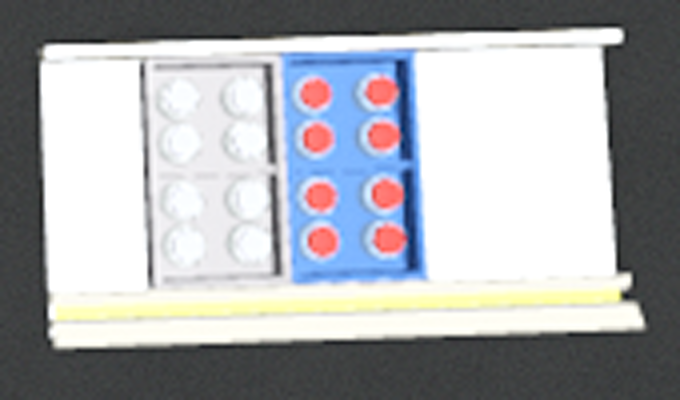

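View pics/side2.png

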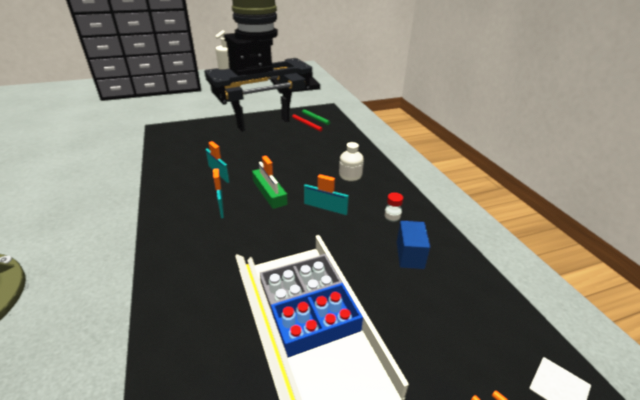

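The blue bin is flush against the grey one: in the crop there is no gap at column 285. The holder is still in the stand and the gripper is hovering above it.

```bash
python3 - <<'E'
from h import *
dwell(.2); print(current_position()); y=np.radians(10.3); L=np.array([.5608,.1524,0])
servo_line(L+[0,0,.056],feed=.12); dwell(.2); print(current_position(),current_force(),current_time_s())
gripper_close(35); print(current_grip_width(),current_grip_force(),current_position(),np.array(current_force()).round(1))
servo_line(L+[0,0,.16],feed=.12); dwell(.2)
print(current_grip_width(),current_position(),np.array(current_force()).round(1),current_ee_rot(),current_time_s())
for c in('top','side'): snap(c,c+'3.png')
a=cv2.imread('pics/side3.png')[40:240,180:380]; cv2.imwrite('pics/crop3.png',cv2.resize(a,None,fx=3,fy=3,interpolation=cv2.INTER_CUBIC))
E
```

```text
[0.56103501 0.15161661 0.17006427]
[0.56128132 0.15262239 0.05667888] [0.00277556 0.11961199 0.58820295] 15.2833
0.009893831203745098 34.99891242943704 [0.56133033 0.15249969 0.05611817] [ 1.8 -0.1 -0.6]
0.009901594776743732 [0.56035108 0.15222487 0.1592865 ] [-0.6 -0.  -1. ] [[-1.78691136e-01  9.83904534e-01 -1.16013318e-03]
 [ 9.83905057e-01  1.78690308e-01 -7.82355325e-04]
 [-5.62458396e-04 -1.28126087e-03 -9.99999021e-01]] 17.7167
```

View pics/crop3.png

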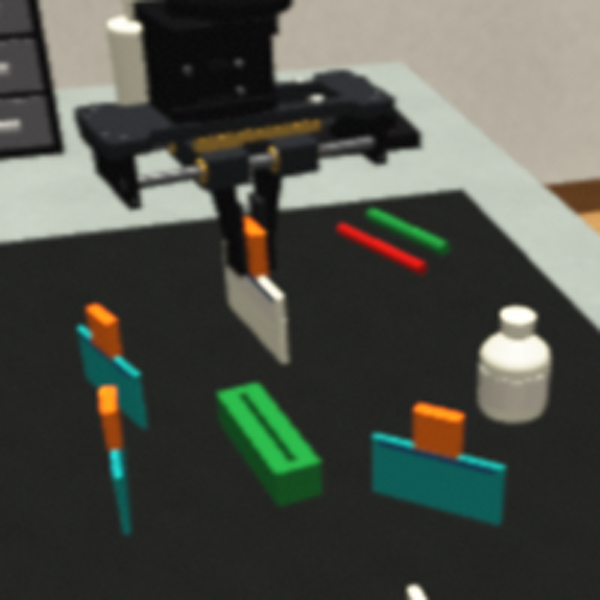

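The holder is in the grasp and out of the stand, with the plate hanging square at crop (257,300). I'll carry it above the slot and check it there against the cameras.

```bash
cat >> h.py <<'E'
S=np.array([.4767,-.1915,0])
def yellow(f):
    im=f['image'].astype(float); s=im[...,:2].mean(2)-im[...,2]; return s
E
python3 - <<'E'
from h import *
R=best(S+[0,0,.15],YAW); reach(S+[0,0,.15],R); servo_line(S+[0,0,.13],R,feed=.1); dwell(.3)
p=np.array(current_position()); r=np.array(current_ee_rot()); print(p,np.degrees(np.arctan2(r[1,1],r[0,1])),r[:,2],current_time_s())
zb=p[2]-.0501
TB=TAB+[0,0,zb+.066]; PL=box(-.0025,.0025,-.05,.05,zb,zb+.05)
for c in('top','side'):
    f=snap(c,c+'4.png'); H=cv2.cvtColor(f['image'],cv2.COLOR_RGB2HSV).astype(int)
    uv=proj(f,place(TB,[p[0],p[1],YAW])); bb=np.r_[uv.min(0),uv.max(0)]
    q=proj(f,place(PL,[p[0],p[1],YAW])); print(c,'expected tab bbox',bb.round(1),'plate',np.r_[q.min(0),q.max(0)].round(1))
    for d in spot_in(c,'label_tab')[:5]: print('  ',round(d['confidence'],2),(np.array(d['rect'])*[640,400,640,400]).round(1))
    img=f['image'][...,::-1].copy()
    big=cv2.resize(img,None,fx=4,fy=4,interpolation=cv2.INTER_CUBIC)
    def draw(P,colr):
        h=cv2.convexHull(np.round((proj(f,P)+.5)*4).astype(np.int32)); cv2.polylines(big,[h],True,colr,1)
    draw(place(PL,[p[0],p[1],YAW]),(0,0,255)); draw(place(TB,[p[0],p[1],YAW]),(255,0,255))
    for dx,z in((-.004,.016),(.004,.024)): draw(place(box(dx,dx,-.15,.15,z,z),[*(S[:2]-.0285*EY[:2]),YAW]),(0,255,0))
    cc=(np.array([q.min(0)+q.max(0)])/2*4)[0].astype(int)
    x0,y0=np.maximum(cc-[380,280],0); cv2.imwrite('pics/ov_'+c+'.png',big[y0:y0+560,x0:x0+760]); print(x0,y0)
E
```

```text
[(np.float64(32.477724921716835), 1), (np.float64(160.90403892701187), -1)]
[ 0.47703996 -0.1915457   0.13040035] 3.2554128270885125 [ 7.85263496e-04  2.59055886e-07 -9.99999692e-01] 19.8
top expected tab bbox [400.4 265.4 422.8 272.6] plate [379.1 264.9 436.5 270.9]
   0.72 [214.5 272.2 263.7 280.7]
   0.72 [266.6 157.7 301.9 193.6]
   0.64 [154.6 265.8 187.7 279.5]
   0.4 [381.6 270.1 396.4 271.2]
1251 791
side expected tab bbox [249.5 235.6 265.6 272.1] plate [248.  238.6 273.2 315.2]
   0.95 [307.2 174.4 352.2 217.4]
   0.89 [253.6 238.9 275.6 314.3]
662 827
```

View pics/ov_top.png

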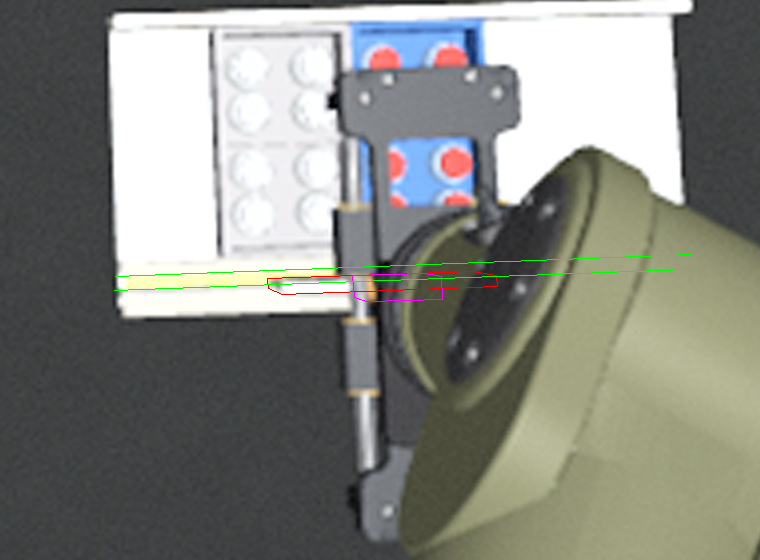

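View pics/ov_side.png

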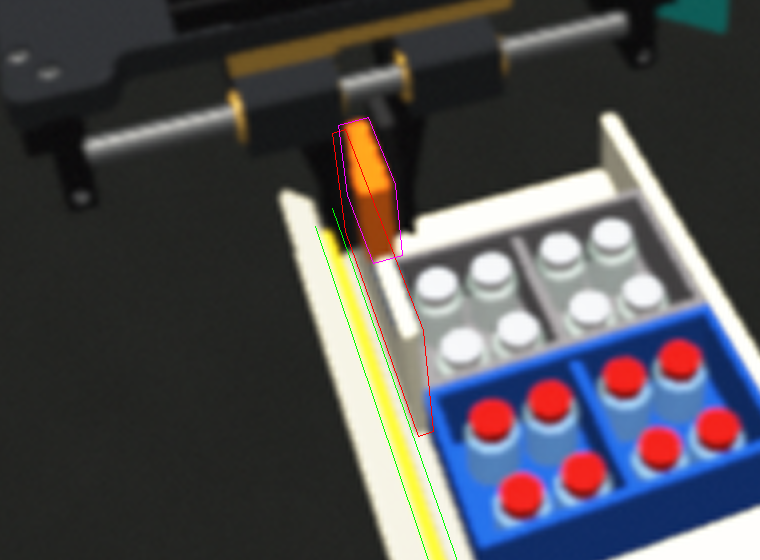

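Both overlays agree with the holder's predicted pose and the slot to about 1–2 mm. In the top view the plate end is at (270,283) against a predicted (268,283), and the yellow band lies between the green lines. I'll lower the holder, watching the forces.

```bash
python3 - <<'E'
from h import *
f0=np.array(current_force()); c=lambda:(np.array(current_force())-f0)
T=S.copy(); 
def rep():
    g=c();p=np.array(current_position());print(p.round(4),'fx %.1f fy %.1f fz %.1f'%(g@EX,g@EY,g[2]),current_wrist_torque()[:2] if 0 else '')
    return g
servo_line(T+[0,0,.096],feed=.1); rep()
z=.096
while z>.067:
    z-=.003; servo_line(T+[0,0,z],feed=.04); g=rep()
    if abs(g[2])>6 or abs(g@EX)>8: print('stop');break
print(current_time_s())
E
```

```text
[ 0.4764 -0.1917  0.0957] fx -0.3 fy -1.1 fz -0.2 
[ 0.4769 -0.1916  0.0933] fx 0.6 fy 0.5 fz -0.3 
[ 0.4766 -0.1914  0.0899] fx -0.3 fy 0.9 fz -0.3 
[ 0.4765 -0.1914  0.0868] fx 0.4 fy 0.7 fz -0.8 
[ 0.4765 -0.1915  0.0838] fx 0.4 fy -0.4 fz 0.6 
[ 0.4765 -0.1915  0.0808] fx -0.5 fy -0.4 fz -0.4 
[ 0.4765 -0.1915  0.0778] fx -0.2 fy -0.5 fz 1.0 
[ 0.4765 -0.1915  0.0748] fx 0.7 fy -0.1 fz -0.7 
[ 0.4765 -0.1915  0.0718] fx 0.0 fy 0.9 fz -0.3 
[ 0.4766 -0.1915  0.0688] fx -0.1 fy -0.9 fz -0.1 
[ 0.4768 -0.1915  0.066 ] fx -0.4 fy -0.8 fz -0.0 
22.9917
```

The holder went down freely to the strip height. Before pressing, I'll check the joint position while the bins are in view.

```bash
python3 - <<'E'
from h import *
f0=np.array([-.6,0,-1.]); gripper_close(60)
z=.066
while z>.052:
    z-=.001; servo_line(S+[0,0,z],feed=.03); dwell(.1)
    g=np.mean([np.array(current_force()) for _ in range(1)],0)-f0;p=np.array(current_position());print(round(z,3),p.round(4),'fx %.1f fy %.1f fz %.1f'%(g@EX,g@EY,g[2]))
    if abs(g[2])>17 or abs(g@EX)>12: break
print(current_time_s(),current_grip_width())
for c in('side',):
    f=snap(c); big=cv2.resize(f['image'][...,::-1],None,fx=4,fy=4,interpolation=cv2.INTER_CUBIC)
    q=proj(f,S+[0,0,.05])[0]; x0,y0=(q*4-[380,280]).astype(int).clip(0)
    J=S+.0115*EX; a,b=[tuple(np.round((proj(f,P)[0]+.5)*4).astype(int)) for P in (J+[0,0,.042],J+.118*EX+[0,0,.042])]
    cv2.line(big,a,b,(0,255,0),1)
    PL=place(box(-.0025,.0025,-.05,.05,.010,.060),[*S[:2],YAW]); cv2.polylines(big,[cv2.convexHull(np.round((proj(f,PL)+.5)*4).astype(np.int32))],True,(0,0,255),1)
    cv2.imwrite('pics/press.png',big[y0:y0+560,x0:x0+760])
E
```

```text
0.065 [ 0.4768 -0.1914  0.0651] fx 0.4 fy -0.0 fz 2.3
0.064 [ 0.4768 -0.1915  0.0641] fx 0.3 fy 0.8 fz 4.6
0.063 [ 0.4768 -0.1915  0.0631] fx 0.0 fy 0.7 fz 5.1
0.062 [ 0.4769 -0.1915  0.0621] fx 0.2 fy 1.1 fz 6.1
0.061 [ 0.4768 -0.1914  0.0612] fx -0.6 fy 1.8 fz 7.0
0.06 [ 0.4768 -0.1915  0.0603] fx 0.2 fy 1.0 fz 8.0
0.059 [ 0.477  -0.1915  0.0598] fx -1.1 fy 2.6 fz 13.0
0.058 [ 0.4772 -0.1914  0.0597] fx -4.3 fy 3.4 fz 20.8
26.0083 0.009217016175109229
```

View pics/press.png

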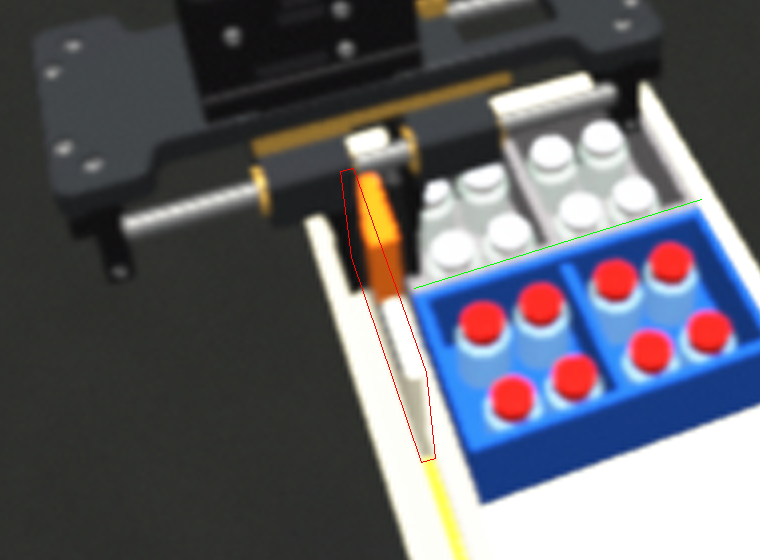

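It's pressed home: hard stop at TCP z 0.0597 and force rising past 8 N. The picture shows the joint at (415,293) against my line at (414,288), so about 1–2 mm further towards -y, which agrees with the contact estimate of y ≈ -0.193. I'll lift slightly, shift 1.3 mm and press again.

```bash
python3 - <<'E'
from h import *
f0=np.array([-.6,0,-1.]); T=S-.0013*EY
servo_line(S+[0,0,.068],feed=.05); servo_line(T+[0,0,.068],feed=.02)
servo_line(T+[0,0,.061],feed=.03); servo_line(T+[0,0,.0582],feed=.01)
for _ in range(3):
    dwell(.4); print(np.array(current_position()).round(4),(np.array(current_force())-f0).round(1),current_grip_width(),current_time_s())
f=snap('side')
H=cv2.cvtColor(f['image'],cv2.COLOR_RGB2HSV).astype(int); m=hull(rmask((H[...,0]>=100)&(H[...,0]<=130)&(H[...,1]>100)&(H[...,2]>50),(240,270,400,380)))
print(fit(BIN,[(f,m)],[.548,-.226,.06],YAW))
g=np.array(current_force())-f0
if g[2]>12: print(finish_job())
E
```

```text
[ 0.4773 -0.193   0.0597] [-3.3  1.5 17.7] 0.009384239829885684 27.875
[ 0.4773 -0.193   0.0598] [-2.8  2.1 17.3] 0.009548076285936846 28.275
[ 0.4773 -0.193   0.0598] [-3.1  2.9 17.1] 0.009898250668479696 28.675
(array([ 0.54900485, -0.22415809,  0.0567232 ]), np.float64(42.95978855049103))
the job is handed in; nothing more can be done
None
```

I handed the job in at 28.7 s: the blue bin is flush against the grey one, and the holder is upright in the slot within about 2–4 mm of centred over their joint. It is still gripped and pressed to the strip's hard stop with about 17 N; the vial, bottle and carton were not touched.

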